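Gauge an eggshell at its ringed spot

TASK

Turn the egg in its indexing fixture by the crank until the ring pencilled on the shell faces straight up, with the index wheel clicked into its notch there, and let go of the crank. Then take the pen gauge out of its stand and hold it upright with its point in the middle of the ring, pressed down lightly so that the sprung tip is pushed in about halfway, neither barely touching nor bottomed. Finish while holding the gauge there; keep the fingers off the egg and leave the other things on the bench alone.

Things in the scene. Friction and masses are not known exactly. Their poses are not given: they have to be found in the camera images.
- egg_fixture: fixed aluminium fixture, base plate 90 x 160 mm; an egg lies between rubber cups on a level spindle along the fixture's y axis, 80 mm up. Origin on the worktop under the egg's middle; +y to the crank end (left seen from the robot), -x to the robot. Uprights 12 mm thick, 97 mm high at y = +50 and -50 mm; notched index wheel (radius 36) at y = 62 to 72, crank arm at y = 75 to 82
- egg_spindle (a joint): turn of spindle, egg and crank together, rad: 0 = ring and crank arm straight up; positive = leaning to the fixture's -x (towards the robot), pi/2 = level. A sprung roller drops into four notches 90 degrees apart, one at 0, pulling the wheel in from about 7 degrees off; elsewhere it stays where it is left (0.05 N m friction, 1 N at the knob). Leaving a notch takes 0.25 N m. Starts at 0.6 to 1.3
- crank_grip (a point): middle of the black crank knob: a freely revolving handle, 15 mm thick and 42 mm long, parallel to the spindle, 50 mm from the spindle axis and at y = 104 mm in the fixture's frame; at the same angle about the spindle as the ring mark
- egg: brown hen's egg fixed in the spindle, 57 mm long, 43 mm thick, fragile. Origin in its middle on the spindle axis; its z axis points out through the ring mark, its y axis along the spindle. Two other spots on the shell are crossed off; only one has a ring
- ring_mark (a point): centre of the pencilled ring (10 mm across) on the shell, 21.5 mm from the spindle axis, half-way between the cups; 101.5 mm above the worktop when it faces up
- gauge: loose white pen-shaped gauge, 152 mm long without its tip, 20 mm thick, 0.1 kg, upright in its stand point down. Origin at the centre of the lower end of its steel nose, z axis up along the pen. Black collar 27 mm thick at z = 48 to 54 mm, by which it hangs on the stand; smooth round body above it, z = 54 to 148 mm
- gauge_grip (a point): point on the gauge's axis 105 mm above its nose, a good place to hold it
- gauge_tip (a joint): how far the sprung tip is pushed in, m: 0 = out (it then stands 10 mm beyond the nose), 0.008 = bottomed. Spring 400 N/m with 0.4 N preload, so halfway is about 2 N
- gauge_point (a point): the point (end) of the sprung tip, 10 mm below the gauge's origin when out; the tip is 7 mm thick with a rounded end
- gauge_stand: fixed weighted stand, round grey base 72 mm across with an upright tube 32 mm thick whose rim is 76 mm above the worktop; bore 24 mm. Origin on the worktop under its centre. The gauge's nose end hangs 28 mm above the worktop and must be lifted 60 mm to come clear
- cup_urine: bystander: capped specimen cup, 64 mm across, 68 mm high, origin under its centre
- tally_counter: bystander: hand tally counter, 56 x 51 x 23 mm, origin under its centre
- coverslip_box: bystander: small box, 30 x 30 x 20 mm, origin under its centre
Mind the look-alikes: they are no part of the job. Leave any purple look-alike of the gauge_stand alone.

How it is judged:
On the way, in this order (a step that is already met when the one before it is completed fails the run):
1. ring mark straight up, index wheel settled in its notch, crank let go, gauge still in its stand (value of joint egg_spindle between -0.07 and 0.07 rad and horizontal distance between ring_mark and egg_fixture below 0.003 m and contact force between the fingers and egg_fixture below 0.2 N and horizontal distance between gauge and gauge_stand below 0.01 m), for 0.2 s.
2. gauge lifted out of its stand in the fingers (height (world z) of gauge above 0.085 m and contact force between the fingers and gauge above 1 N and contact force between gauge and gauge_stand below 0.1 N), for 0.2 s.
At the end, for the whole second after the job is handed in: Ring straight up (spindle within 4 degrees of its notch at 0); gauge held in the fingers, out of its stand, at rest and upright within 6 degrees, its point within 4.5 mm of the ring's centre, sprung tip in by 1.5 to 6.5 mm (0.6 to 4 N on the shell); robot touching nothing of the fixture (value of joint egg_spindle between -0.07 and 0.07 rad and distance between gauge_point and ring_mark below 0.0045 m and angle between gauge's own z axis and vertical below 0.105 rad and value of joint gauge_tip between 0.0015 and 0.0065 m and contact force between gauge and egg between 0.6 and 4 N and contact force between the fingers and gauge above 1 N and contact force between gauge and gauge_stand below 0.1 N and contact force between the arm and egg_fixture below 0.2 N and linear speed of gauge below 0.02 m/s); the arm keeps its last pose, push and grip.
It fails at once if the egg is pressed hard enough to crack (over 12 N) (contact force between gauge and egg above 12 N).
It fails at once if the robot touches the egg (contact force between any of the fingers, the arm and egg above 0.5 N).
It fails at once if a bystander is pushed out of place (distance of any of cup_urine, tally_counter, coverslip_box from where it was at the start of the episode above 0.02 m).
It also fails if it takes over 56 s, if anything falls off the work surface, if the arm or the gripper's body presses on something with over 40 N, if the wrist force passes 120 N, or if a joint passes its speed limit or range.

ROBOT

A 7-joint arm with a two-finger parallel gripper is mounted at the origin on a cart in front of the work surface, level with it; the furniture and walls round the work are solid. World frame = base frame: x ahead of the robot, y to its left, z up, the work surface at z = 0. Lengths are in m, angles in rad, forces in N, time in s.
With the tool pointing down it reaches from about 0.35 to 0.9 m from the base axis. Payload 8.1 kg.
Tool frame: the origin (TCP) lies at the very end of the fingers, on their centre line; the grasp point (between the pads) lies 19 mm behind it (grasp_offset is the distance from the TCP to the grasp point, in m); z points along the fingers, y is the line along which they close (so a half turn about z gives the same grasp; the last joint's range is limited). The gripper opens to 92 mm and grips with 3 to 60 N. Pads are 19 mm wide; open, the fingers measure 130 mm over their backs; the gripper's body (75 mm by 190 mm) begins 47 mm behind the grasp point.
Start: joints at [1.209, 0.434, 0.025, 1.573, -0.012, 1.134, -0.075], TCP at [0.16, -0.604, 0.227] pointing down, gripper open.
Joint ranges: [-2.62, 2.62], [-0.44, 2.09], [-1.27, 1.32], [0.08, 2.57], [-1.32, 4.46], [0.12, 2], [-2.74, 2.74]. Speed limits (rad/s): [2.22, 2.22, 3.01, 3.01, 3.14, 3.14, 3.14].

INTERFACE

Orientations are given as a rotation vector (axis times angle).
In Python, from cell import observe, get_image, camera_params, sign_off, silhouettes, grasp_offset gives the robot as it stands. The module is installed in compiled form; this text tells all that it offers.
- The arm moves only by the tool jog_arm, never from a script. Its argument "motion" is a list that holds one entry, the list of rows, each a list of 7 numbers: the shift along the tool's x, y, z in m, then the turn, a rotation vector about the tool's x, y, z in rad, then the closure, from -1 (fully open) to 1 (shut), so that 0 is half open. In form: [[[dx, dy, dz, wx, wy, wz, hand], ...]]. A call has 1 to 10 rows; each row is the pose to reach, as a shift and turn from the pose commanded when the call began, along the tool's axes at that moment; what a row does not reach only later rows make up. A row lasts 1/12 s, in which the tool goes at most 41.7 mm and 7.16 degrees, less where a joint would pass 70% of its speed; a pose out of reach is approached as far as the arm can. A call with a gripper value outside its range is refused whole. The fingers move at their own pace and stop on an object; "force" is the grip in N (left out, the last holds). Time passes only in rows, so rows that repeat a pose let the fingers close. It gives the time, the measured TCP pose, the force, the opening and the grip force at its end, in the units of the state.
- observe(): the state, without advancing time (a new reading comes with each control period).
- get_image(name): name is "scene" or "top" or "wrist"; returns the picture (480x640x3 uint8, red, green, blue); there is no depth.
- camera_params(name): a dict with "vertical_fov" (degrees; the focal length in pixels is half the picture's height over the tangent of half this angle, whatever the lens; pixels are square), "cx", "cy" (the principal point, pixels), "T" (4x4, takes a point from camera to world coordinates). Camera axes: x right, y down, z forward; pixel columns grow to the right and rows downward; lengths in m; the calibration is good to about 2 mm. A picture is of the moment at which its call begins: read the wrist's pose just before it. camera_params takes no time and is no camera call; for the wrist camera it gives the pose at the moment of the call.
- sign_off(): hands the job in; it is judged then, once.
Trained networks look in the newest picture that a camera, given by its name, has taken for a name from the list of things; names that differ only in an ending like _2 or _b are one class to them, and where a whole thing is asked for, a point or a joint stands for the part that bears it (a point fixed in the world has none). Each returns a list of dicts, best first, with "p" (0 to 1); they miss things now and then, are a little off and sometimes report something else, mostly with a low value. They report only what shows in the picture. A call takes as long as a camera call. They do not tell look-alikes from the thing itself.
- silhouettes(query, camera): "mask" (480x640 bool, what is visible of it) and "pixel" ([column, row] in pixels, amid what is visible of it).
The state is a dict: "clock": time; "joints": joint angles; "dq": joint speeds; "joint_efforts": joint torques, N m; "position": TCP position; "ee_rot": TCP orientation; "force": force on the tool from outside, world axes, zero at the start; "ft_torque": the same for the moment, N m; "width": opening from 0.0 (shut) to 1.0 (fully open); "gripper_force": force on a finger pad.
Only numpy, scipy, OpenCV 4.12 (cv2) and the standard library are available. Lean on these libraries where they do the work, as an engineer would, in place of code of your own. Each camera call takes 0.05 s, during which the arm holds its last target. There are 200 camera calls.

## Working session

There is one attempt and no reset: what is moved stays moved. The work goes in short steps, Python scripts to look and compute and a tool call to move; the robot and the scene stay as the last step left them, time stands still between calls to the robot, and variables do not carry over. Pictures are saved under pics/ and viewed, at most 13 in all, crops included, and the job is handed in when it is done.

Besides the shell and the picture viewer there is one more tool, called after "Request:" by a JSON object that holds its "name" and its "arguments", one argument or row to a line. jog_arm: Moves the arm, as the interface text tells. Its arguments: {"type":"object","properties":{"motion":{"type":"array"},"force":{"type":"number"}},"required":["motion"]}

```bash
mkdir -p pics
cat > h.py <<'E'
import numpy as np, cv2
from cell import *
from scipy.spatial.transform import Rotation as R
def K(c):
    p=camera_params(c); f=240/np.tan(np.radians(p["vertical_fov"])/2); return f,p["cx"],p["cy"],np.array(p["T"])
def ray(c,px):
    f,cx,cy,T=K(c); d=T[:3,:3]@np.array([(px[0]-cx)/f,(px[1]-cy)/f,1]); return T[:3,3],d/np.linalg.norm(d)
def onz(c,px,z):
    o,d=ray(c,px); return o+d*(z-o[2])/d[2]
def proj(c,P):
    f,cx,cy,T=K(c); q=T[:3,:3].T@(np.array(P)-T[:3,3]); return np.array([cx+f*q[0]/q[2],cy+f*q[1]/q[2]])
def save(im,n): cv2.imwrite("pics/"+n,im[:,:,::-1])
def tri(rs):
    A=0;b=0
    for o,d in rs:
        M=np.eye(3)-np.outer(d,d);A=A+M;b=b+M@o
    return np.linalg.solve(A,b)
E
python3 - <<'E'
from h import *
s=observe();print({k:np.round(v,3) for k,v in s.items()},grasp_offset if not callable(grasp_offset) else grasp_offset())
for c in("scene","top"):
    im=get_image(c);save(im,c+"0.png");f,cx,cy,T=K(c);print(c,f,cx,cy,T.round(3).tolist())
    for q in("egg_fixture","egg","ring_mark","crank_grip","gauge","gauge_stand","cup_urine","tally_counter","coverslip_box"):
        for r in silhouettes(q,c)[:3]: print(q,round(r["p"],2),np.round(r["pixel"]),r["mask"].sum())
E
```

```text
{'clock': np.float64(0.0), 'joints': array([ 1.209,  0.435,  0.025,  1.574, -0.012,  1.134, -0.075]), 'dq': array([-0.001,  0.   , -0.001,  0.   ,  0.001, -0.   , -0.001]), 'joint_efforts': array([ 0.0000e+00, -6.6785e+01,  9.8500e-01, -3.1445e+01, -6.0000e-02,
        4.3000e-02,  0.0000e+00]), 'position': array([ 0.16 , -0.604,  0.226]), 'ee_rot': array([-3.114e+00, -4.050e-01,  1.000e-03]), 'force': array([0.317, 0.351, 0.178]), 'ft_torque': array([ 0.075,  0.024, -0.001]), 'gripper_force': np.float64(0.0), 'width': np.float64(0.998)} 0.0188
scene 504.7411400547458 320.9335302254049 239.91835302362676 [[-0.768, -0.497, 0.405, 0.183], [-0.641, 0.589, -0.492, 0.343], [0.006, -0.637, -0.771, 0.855], [0.0, 0.0, 0.0, 1.0]]
egg_fixture 0.81 [323. 261.] 3492
egg 0.83 [328. 238.] 361
ring_mark 0.65 [324. 243.] 349
crank_grip 0.52 [315. 282.] 172
gauge 0.97 [422. 195.] 416
gauge_stand 0.87 [410. 226.] 740
gauge_stand 0.66 [237. 284.] 1084
cup_urine 0.58 [240. 355.] 1369
cup_urine 0.56 [317. 256.] 1342
cup_urine 0.3 [413. 226.] 765
tally_counter 0.95 [277. 395.] 654
coverslip_box 0.63 [324. 260.] 3365
coverslip_box 0.5 [288. 238.] 228
coverslip_box 0.29 [414. 225.] 768
top 493.204537659274 316.77077222804763 233.22165270684013 [[0.013, -0.994, 0.108, 0.501], [-1.0, -0.013, 0.003, -0.133], [-0.002, -0.108, -0.994, 0.987], [0.0, 0.0, 0.0, 1.0]]
egg_fixture 0.73 [325. 254.] 3958
egg 0.9 [332. 243.] 543
egg 0.43 [330. 195.] 225
ring_mark 0.75 [333. 242.] 488
crank_grip 0.75 [277. 274.] 143
crank_grip 0.24 [330. 243.] 498
gauge_stand 0.89 [252. 201.] 963
gauge_stand 0.79 [429. 296.] 889
cup_urine 0.84 [188. 263.] 996
cup_urine 0.66 [442. 296.] 304
tally_counter 0.64 [189. 310.] 433
coverslip_box 0.6 [329. 195.] 226
```

Run:
```python
import cv2,numpy as np
a=cv2.imread("pics/scene0.png")[140:440,200:480];b=cv2.imread("pics/top0.png")[150:350,150:500]
cv2.imwrite("pics/s1.png",cv2.resize(a,None,fx=2,fy=2));cv2.imwrite("pics/t1.png",cv2.resize(b,None,fx=2.2,fy=2.2,interpolation=cv2.INTER_CUBIC))
```

```text
(no output)
```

View pics/s1.png

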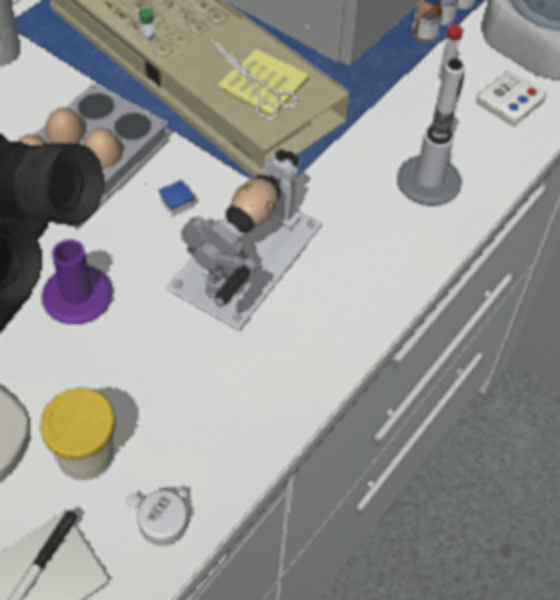

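View pics/t1.png

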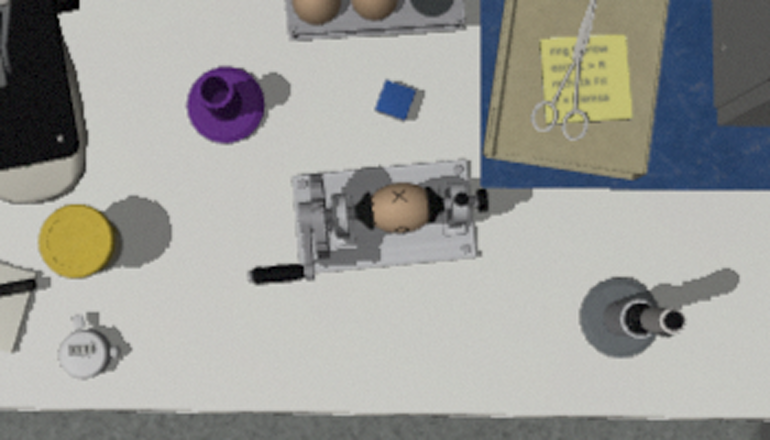

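Run:
```python
from h import *
from scipy.optimize import least_squares
im={c:get_image(c) for c in("scene","top")}
t=lambda u,v:(150+u/2.2,150+v/2.2); s=lambda u,v:(200+u/2,140+v/2)
for uv in [(294,180),(468,160),(478,255),(300,272)]: print("corner",onz("top",t(*uv),.008).round(3))
for uv in [(168,288),(321,226),(240,327)]: print("scorner",onz("scene",s(*uv),.008).round(3))
M={}
for q in("egg","crank_grip","gauge_stand"):
    for c in im:
        for r in silhouettes(q,c)[:1]: M[q,c]=np.array(r["pixel"],float)
print(M)
for q in("egg","crank_grip"): print(q,tri([ray(c,M[q,c]) for c in im]).round(4))
print("knob pts", onz("top",t(254,276),.1).round(3),onz("top",t(303,272),.1).round(3))
for c,q in(("top",t(620,317)),("scene",s(429,180))): print("standbase",onz(c,q,.004).round(3))
print("gauge top",tri([ray("top",t(672,321)),ray("scene",s(456,64))]).round(4))
```

```text
corner [ 0.609 -0.063  0.008]
corner [ 0.629 -0.221  0.008]
corner [ 0.543 -0.23   0.008]
corner [ 0.526 -0.07   0.008]
scorner [ 0.61  -0.06   0.008]
scorner [ 0.54  -0.224  0.008]
scorner [ 0.525 -0.072  0.008]
{('egg', 'scene'): array([325.5, 237.2]), ('egg', 'top'): array([329.3, 243.3]), ('crank_grip', 'scene'): array([311.9, 283.3]), ('gauge_stand', 'scene'): array([412.8, 224.3]), ('gauge_stand', 'top'): array([429.8, 294.7])}
egg [ 0.5791 -0.1528  0.0958]Traceback (most recent call last):
  File "<stdin>", line 12, in <module>
KeyError: ('crank_grip', 'top')
```

Run:
```python
from h import *
from scipy.optimize import least_squares
t=lambda u,v:(150+u/2.2,150+v/2.2); s=lambda u,v:(200+u/2,140+v/2)
print("knob",tri([ray("top",t(277,274)),ray("scene",s(233,285))]).round(4))
for c,q in(("top",t(620,317)),("scene",s(429,180))): print("standbase",onz(c,q,.006).round(3))
print("gauge top",tri([ray("top",t(672,321)),ray("scene",s(456,64))]).round(4))
obs=[("top",t(294,177),(45,80,.006)),("top",t(468,160),(45,-80,.006)),("top",t(478,255),(-45,-80,.006)),("top",t(300,272),(-45,80,.006)),
("scene",s(168,288),(45,80,.006)),("scene",s(321,226),(-45,-80,.006)),("scene",s(240,327),(-45,80,.006))]
kn=[("top",t(277,274)),("scene",s(233,285))]
def res(p):
    x,y,a,th=p;c_,s_=np.cos(a),np.sin(a)
    W=lambda u,v,z:(x+c_*u/1e3-s_*v/1e3,y+s_*u/1e3+c_*v/1e3,z)
    o=[proj(c,W(*m))-q for c,q,m in obs]+[proj(c,W(-50*np.sin(th),104,.08+.05*np.cos(th)))-np.array(q) for c,q in kn]
    return np.concatenate(o)
r=least_squares(res,[.577,-.146,.116,1.],loss="soft_l1");print(r.x.round(4),r.fun.round(1))
x,y,a,th=r.x
print("knob",x-.05*np.sin(th)*np.cos(a)-.104*np.sin(a),y-.05*np.sin(th)*np.sin(a)+.104*np.cos(a),.08+.05*np.cos(th))
Rt=R.from_rotvec(observe()["ee_rot"]).as_matrix();print(Rt.round(3), np.degrees(np.arctan2(Rt[1,1],Rt[0,1])))
```

```text
knob [ 0.5214 -0.0574  0.0992]
standbase [ 0.489 -0.358  0.006]
standbase [ 0.488 -0.355  0.006]
gauge top [ 0.4886 -0.3571  0.1781]
[ 0.5776 -0.1471  0.12    1.0731] [-0.3 -0.4 -0.  -1.1  0.7  0.4  1.5  1.2 -0.2 -0.6  1.  -2.2  0.9  0.5
 -4.8 -0.1 -3.   1.4]
knob 0.5214928731289613 -0.04913111859703641 0.10386853142964622
[[ 0.967  0.256 -0.   ]
 [ 0.256 -0.967  0.   ]
 [-0.    -0.    -1.   ]] -75.1742731450249
```

Request:
{"name": "jog_arm", "arguments": {
  "motion": [
    [[0.49, -0.441, 0, 0, 0, -1.433, -1], [0.49, -0.441, 0, 0, 0, -1.433, -1], [0.49, -0.441, 0, 0, 0, -1.433, -1], [0.49, -0.441, 0, 0, 0, -1.433, -1], [0.49, -0.441, 0, 0, 0, -1.433, -1], [0.49, -0.441, 0, 0, 0, -1.433, -1], [0.49, -0.441, 0, 0, 0, -1.433, -1], [0.49, -0.441, 0, 0, 0, -1.433, -1], [0.49, -0.441, 0, 0, 0, -1.433, -1], [0.49, -0.441, 0, 0, 0, -1.433, -1]]
  ]
}}

```text
clock: 2.23
position: [0.3887, -0.2538, 0.2271]
ee_rot: [2.282, 2.157, -0.0]
force: [0.5, 0.4, 0.3]
width: 0.998
gripper_force: 0.0
```

```bash
cat > go.py <<'E'
# usage: go.py x y z yaw_deg(of tool y): prints row for the tool frame now
import sys
from h import *
s=observe();Rt=R.from_rotvec(s["ee_rot"]);x,y,z,a=map(float,sys.argv[1:5])
a=np.radians(a);Y=np.array([np.cos(a),np.sin(a),0]);Z=np.array([0,0,-1.]);G=R.from_matrix(np.c_[np.cross(Y,Z),Y,Z])
print("t",round(float(s["clock"]),2),s["position"].round(4),"F",s["force"].round(2),"w",round(float(s["width"]),3))
print("shift",Rt.inv().apply(np.array([x,y,z])-s["position"]).round(4),"turn",(Rt.inv()*G).as_rotvec().round(4))
E
python3 go.py .5214 -.052 .2 6.9
```

```text
t 2.23 [ 0.3887 -0.2538  0.2271] F [0.48 0.4  0.3 ] w 0.998
shift [0.209  0.1211 0.0271] turn [ 0.0006  0.0009 -0.1767]
```

Request:
{"name": "jog_arm", "arguments": {
  "motion": [
    [[0.209, 0.121, 0.027, 0, 0, -0.177, -1], [0.209, 0.121, 0.027, 0, 0, -0.177, -1], [0.209, 0.121, 0.027, 0, 0, -0.177, -1], [0.209, 0.121, 0.027, 0, 0, -0.177, -1], [0.209, 0.121, 0.027, 0, 0, -0.177, -1], [0.209, 0.121, 0.027, 0, 0, -0.177, -1], [0.209, 0.121, 0.027, 0, 0, -0.177, -1], [0.209, 0.121, 0.027, 0, 0, -0.177, -1]]
  ]
}}

```text
clock: 2.9
position: [0.5223, -0.0521, 0.1995]
ee_rot: [-2.084, -2.349, -0.001]
force: [-0.1, 0.2, 0.9]
width: 1.002
gripper_force: 0.0
```

```bash
python3 go.py .5214 -.052 .2 6.9
python3 - <<'E'
from h import *
P=observe()["position"];im=get_image("wrist")
for r in silhouettes("crank_grip","wrist")[:2]:
    ys,xs=np.nonzero(r["mask"]);print(r["p"],r["pixel"],xs.min(),xs.max(),ys.min(),ys.max(),onz("wrist",r["pixel"],.10).round(4))
for n,z in((( .5214,-.052),.1),((.5776,-.1471),.08)): print(proj("wrist",(*n,z)).round())
save(im,"w1.png")
E
```

```text
t 2.9 [ 0.5223 -0.0521  0.1995] F [-0.11  0.19  0.89] w 1.002
shift [ 0.0002 -0.0009 -0.0005] turn [-0.0001 -0.001  -0.0011]
0.57 [316.4, 253.9] 307 330 222 287 [ 0.5208 -0.0613  0.1   ]
[319. 240.]
[380. 364.]
```

View pics/w1.png

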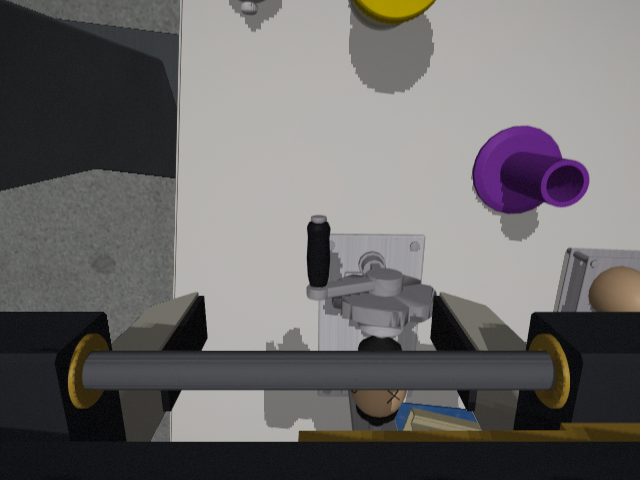

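Request:
{"name": "jog_arm", "arguments": {
  "motion": [
    [[-0.005, -0.001, 0.04, 0, 0, 0, -1], [-0.005, -0.001, 0.08, 0, 0, 0, -1], [-0.005, -0.001, 0.1, 0, 0, 0, -0.6], [-0.005, -0.001, 0.117, 0, 0, 0, -0.5], [-0.005, -0.001, 0.117, 0, 0, 0, 1], [-0.005, -0.001, 0.117, 0, 0, 0, 1], [-0.005, -0.001, 0.117, 0, 0, 0, 1], [-0.005, -0.001, 0.117, 0, 0, 0, 1], [-0.005, -0.001, 0.117, 0, 0, 0, 1], [-0.005, -0.001, 0.117, 0, 0, 0, 1]]
  ],
  "force": 10
}}

```text
clock: 3.83
position: [0.5219, -0.0597, 0.0837]
ee_rot: [2.09, 2.344, 0.001]
force: [-0.8, 0.1, -0.2]
width: 0.469
gripper_force: 0.0
```

Request:
{"name": "jog_arm", "arguments": {
  "motion": [
    [[0, 0, 0, 0, 0, 0, 1], [0, 0, 0, 0, 0, 0, 1], [0, 0, 0, 0, 0, 0, 1], [0, 0, 0, 0, 0, 0, 1], [0, 0, 0, 0, 0, 0, 1], [0, 0, 0, 0, 0, 0, 1]]
  ]
}}

```text
clock: 4.33
position: [0.5228, -0.0593, 0.0832]
ee_rot: [2.089, 2.344, 0.003]
force: [5.1, 0.4, 0.1]
width: 0.155
gripper_force: 10.0
```

Run:
```python
from h import *
s=observe();p=s["position"];d=p[:2]-[.5776,-.1471];a=.12
print(s["width"],s["force"],"fix x,y",d@[np.cos(a),np.sin(a)],d@[-np.sin(a),np.cos(a)],"graspz",p[2]+.0188)
```

```text
0.15480668107390366 [5.05140269 0.41462521 0.14420399] fix x,y -0.043886476453482454 0.09370374769377478 graspz 0.10200487905513346
```

Request:
{"name": "jog_arm", "arguments": {
  "motion": [
    [[0, 0.0018, -0.005, 0, 0, 0, 1], [0, 0.0063, -0.011, 0, 0, 0, 1], [0, 0.0117, -0.0162, 0, 0, 0, 1], [0, 0.0178, -0.0206, 0, 0, 0, 1], [0, 0.0244, -0.0241, 0, 0, 0, 1], [0, 0.0315, -0.0264, 0, 0, 0, 1], [0, 0.0389, -0.0278, 0, 0, 0, 1], [0, 0.0439, -0.028, 0, 0, 0, 1], [0, 0.0439, -0.028, 0, 0, 0, 1], [0, 0.0439, -0.028, 0, 0, 0, 1]]
  ]
}}

```text
clock: 5.17
position: [0.5673, -0.0544, 0.1122]
ee_rot: [2.088, 2.343, 0.004]
force: [4.6, -0.3, 5.5]
width: 0.152
gripper_force: 10.0
```

```bash
cat > fx.py <<'E'
from h import *
s=observe();p=s["position"];d=p[:2]-[.5776,-.1471];a=.12
print(s["clock"],s["width"],s["force"],"fix x,y",d@[np.cos(a),np.sin(a)],d@[-np.sin(a),np.cos(a)],"graspz",p[2]+.0188)
E
python3 fx.py
python3 - <<'E'
from h import *
im=get_image("scene");save(cv2.resize(im[180:310,270:390],None,fx=4,fy=4,interpolation=cv2.INTER_CUBIC),"s2.png")
E
```

```text
5.1667 0.15156834145900688 [ 4.64049612 -0.26149996  5.47699048] fix x,y 0.0009017975082456515 0.09326615595316344 graspz 0.13103597711550918
```

View pics/s2.png

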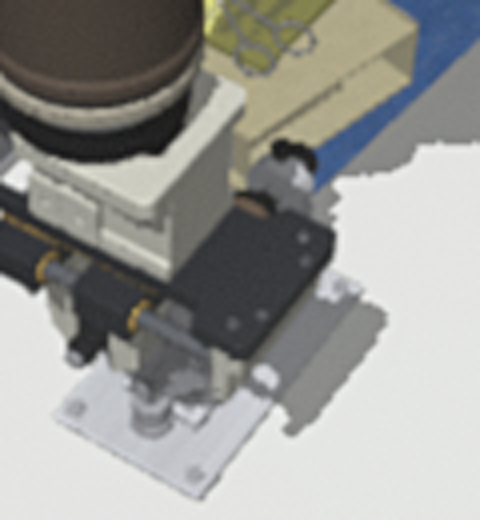

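Request:
{"name": "jog_arm", "arguments": {
  "motion": [
    [[0, 0, 0, 0, 0, 0, -1], [0, 0, 0, 0, 0, 0, -1], [0, 0, 0, 0, 0, 0, -1], [0, 0, 0, 0, 0, 0, -1], [0, 0, -0.03, 0, 0, 0, -1], [0, 0, -0.06, 0, 0, 0, -1], [0, 0, -0.1, 0, 0, 0, -1], [-0.03, -0.04, -0.12, 0, 0, 0, -1], [-0.06, -0.08, -0.12, 0, 0, 0, -1], [-0.09, -0.11, -0.12, 0, 0, 0, -1]]
  ]
}}

```text
clock: 6.05
position: [0.4787, -0.1408, 0.2315]
ee_rot: [2.086, 2.347, 0.001]
force: [-0.3, -1.3, 0.0]
width: 0.827
gripper_force: 0.0
```

```bash
python3 fx.py
python3 - <<'E'
from h import *
a=get_image("wrist");b=get_image("top")
save(a,"w2.png");x=cv2.resize(b[150:350,220:360],None,fx=2.4,fy=2.4);save(np.hstack([cv2.resize(a,(440,480))*1,x[:480]]),"m2.png")
E
```

```text
6.05 0.8272889561080506 [-0.32732547 -1.26354568  0.02608793] fix x,y -0.0974749870388942 0.018137435103664213 graspz 0.25030629009765143
```

View pics/m2.png

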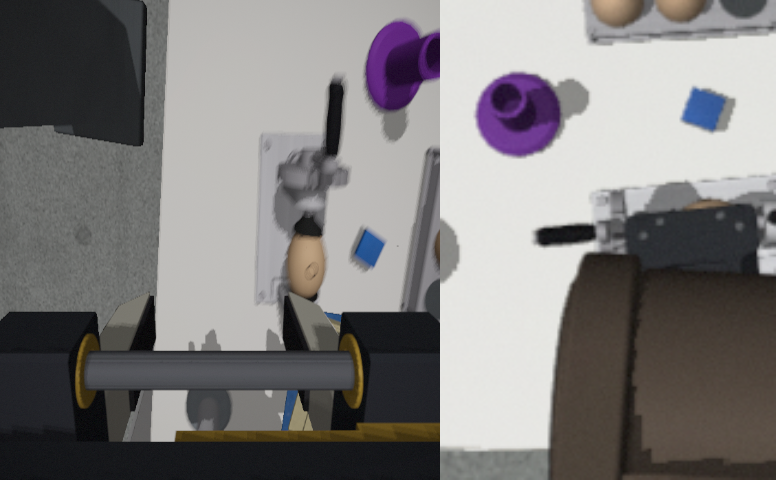

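```bash
python3 - <<'E'
from h import *
print("knob@.13",onz("top",(272,248),.13).round(4), "model",.5776-.104*np.sin(.12),-.1471+.104*np.cos(.12))
print("pred ring px",proj("wrist",(.5776,-.1471,.1015)),"seen->",onz("wrist",(452,270),.1015).round(4))
get_image("wrist")
for r in silhouettes("egg","wrist")[:2]: print(r["p"],r["pixel"])
im=cv2.imread("pics/w2.png");save(cv2.resize(im[215:315,410:490],None,fx=6,fy=6,interpolation=cv2.INTER_CUBIC)[:,:,::-1],"w2c.png")
E
python3 go.py .487 -.357 .235 0
```

```text
knob@.13 [ 0.5667 -0.0521  0.13  ] model 0.5651499304419524 -0.04384790187119793
pred ring px [465.59723141 247.49287264] seen-> [ 0.5715 -0.1646  0.1015]
0.58 [455.0, 253.7]
t 6.25 [ 0.4784 -0.1423  0.2303] F [ 0.06  1.06 -0.93] w 0.98
shift [-0.2143 -0.0154 -0.0046] turn [-0.0005  0.0005  0.1118]
```

View pics/w2c.png

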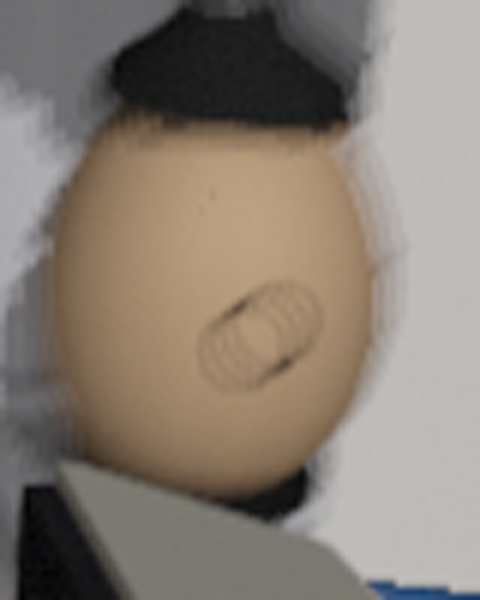

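```bash
python3 go.py .575 -.157 .24 6.9
```

```text
t 6.25 [ 0.4784 -0.1423  0.2303] F [ 0.06  1.06 -0.93] w 0.98
shift [-0.0254  0.0944 -0.0097] turn [-0.0006  0.0005 -0.0086]
```

Request:
{"name": "jog_arm", "arguments": {
  "motion": [
    [[-0.025, 0.094, -0.01, 0, 0, 0, -1], [-0.025, 0.094, -0.01, 0, 0, 0, -1], [-0.025, 0.094, -0.01, 0, 0, 0, -1], [-0.025, 0.094, -0.01, 0, 0, 0, -1], [-0.025, 0.094, -0.01, 0, 0, 0, -1], [-0.025, 0.094, -0.01, 0, 0, 0, -1]]
  ]
}}

```text
clock: 6.75
position: [0.5752, -0.1538, 0.2396]
ee_rot: [-2.087, -2.346, 0.001]
force: [0.2, 0.6, -0.6]
width: 1.003
gripper_force: 0.0
```

Run:
```python
from h import *
get_image("wrist");im=get_image("wrist");print(observe()["position"])
f,cx,cy,T=K("wrist");np.save("w3.npy",T)
e=silhouettes("egg","wrist");print([(r["p"],r["pixel"]) for r in e[:3]])
save(im,"w3.png")
u,v=map(int,e[0]["pixel"]);x0,y0=u-60,v-60
c=cv2.resize(im[y0:y0+120,x0:x0+120],None,fx=5,fy=5,interpolation=cv2.INTER_CUBIC);save(c,"w3c.png");print(x0,y0)
```

```text
[ 0.57489095 -0.15445651  0.2401013 ]
[(0.75, [324.3, 227.6])]
264 167
```

View pics/w3c.png

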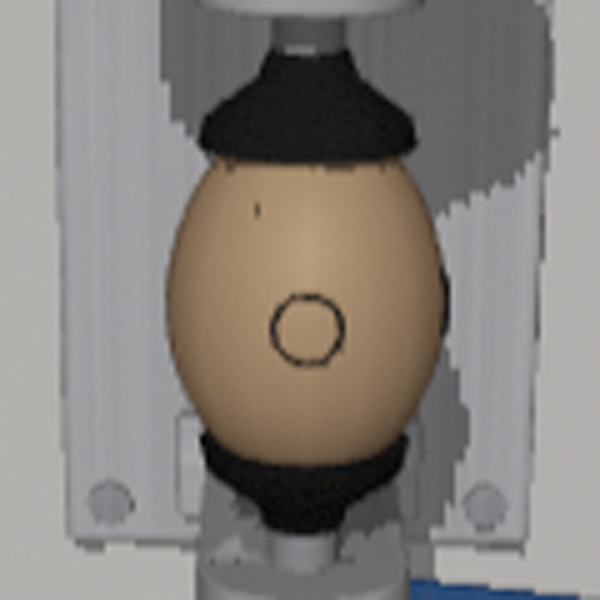

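```bash
python3 - <<'E'
from h import *
print("ring",onz("wrist",(325.5,232.9),.1015).round(4), "cam",K("wrist")[3][:3,3].round(3))
print("top says px of it",proj("top",onz("wrist",(325.5,232.9),.1015)).round(1))
im=get_image("top")
E
python3 go.py .4885 -.357 .24 0
```

```text
ring [ 0.5803 -0.1568  0.1015] cam [ 0.567 -0.078  0.398]
top says px of it [331.7 242.5]
t 6.95 [ 0.575  -0.1549  0.2404] F [ 0.   -0.68 -0.62] w 0.998
shift [-0.1908 -0.1091  0.0005] turn [-0.0002  0.0003  0.1152]
```

Request:
{"name": "jog_arm", "arguments": {
  "motion": [
    [[-0.191, -0.109, 0, 0, 0, 0, -1], [-0.191, -0.109, 0, 0, 0, 0, -1], [-0.191, -0.109, 0, 0, 0, 0, -1], [-0.191, -0.109, 0, 0, 0, 0, -1], [-0.191, -0.109, 0, 0, 0, 0, -1], [-0.191, -0.109, 0, 0, 0, 0, -1], [-0.191, -0.109, 0, 0, 0, 0, -1], [-0.191, -0.109, 0, 0, 0, 0, -1], [-0.191, -0.109, 0, 0, 0, 0, -1]]
  ]
}}

```text
clock: 7.7
position: [0.4897, -0.356, 0.2405]
ee_rot: [2.089, 2.347, 0.001]
force: [0.7, -0.1, 0.2]
width: 0.997
gripper_force: 0.0
```

Run:
```python
from h import *
get_image("wrist");im=get_image("wrist");print(observe()["position"])
for q in("gauge","gauge_stand"):
  for r in silhouettes(q,"wrist")[:2]:
    ys,xs=np.nonzero(r["mask"]);print(q,r["p"],r["pixel"],xs.min(),xs.max(),ys.min(),ys.max())
print("pred top, stand",proj("wrist",(.4885,-.357,.18)),proj("wrist",(.4885,-.357,.0)))
save(im,"w4.png")
```

```text
[ 0.49011915 -0.35558121  0.24051934]
gauge 0.93 [321.7, 247.9] 298 336 208 281
gauge_stand 0.8 [318.8, 196.9] 282 356 167 238
pred top, stand [315.01570001 267.45484393] [316.75370106 202.90668025]
```

View pics/w4.png

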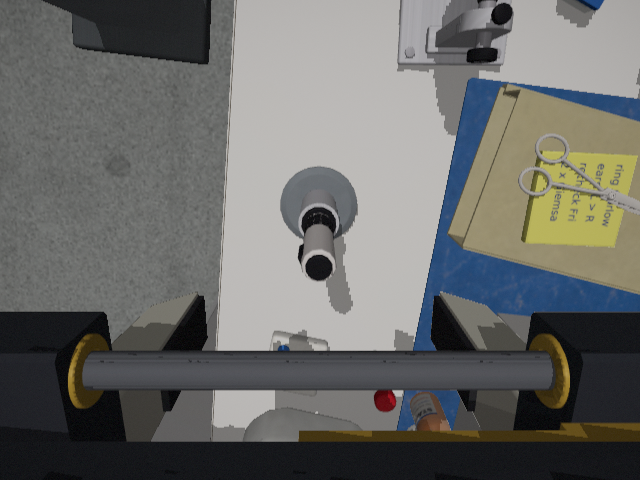

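Request:
{"name": "jog_arm", "arguments": {
  "motion": [
    [[0, 0, 0, 0, 0, 1.2, -1], [0, 0, 0, 0, 0, 1.2, -1], [0, 0, 0, 0, 0, 1.2, -1], [0, 0, 0, 0, 0, 1.2, -1], [0, 0, 0, 0, 0, 1.2, -1], [0, 0, 0, 0, 0, 1.2, -1], [0, 0, 0, 0, 0, 1.2, -1], [0, 0, 0, 0, 0, 1.2, -1], [0, 0, 0, 0, 0, 1.2, -1], [0, 0, 0, 0, 0, 1.2, -1]]
  ]
}}

```text
clock: 8.73
position: [0.4898, -0.3565, 0.2403]
ee_rot: [-3.051, -0.747, -0.0]
force: [-0.7, -0.1, 0.2]
width: 1.001
gripper_force: 0.0
```

```bash
python3 - <<'E'
from h import *
get_image("wrist");im=get_image("wrist");s=observe();print(s["clock"],s["position"],s["joints"].round(2));save(im,"w5.png")
for q in("gauge","gauge_stand"):
  for r in silhouettes(q,"wrist")[:1]:
    ys,xs=np.nonzero(r["mask"]);print(q,r["p"],r["pixel"],xs.min(),xs.max(),ys.min(),ys.max())
    if q=="gauge_stand": print(onz("wrist",((xs.min()+xs.max())/2,(ys.min()+ys.min()+xs.max()-xs.min())/2),.005))
    else:
        lo=ys>ys.max()-8;u=xs[lo].mean();w=np.ptp(xs[ys>ys.max()-14]);print("top c",u,ys.max()-w/2,onz("wrist",(u,ys.max()-w/2),.18))
E
python3 go.py .4905 -.356 .12 -61.8
```

```text
8.8333 [ 0.48976229 -0.35649085  0.24032192] [ 0.67  0.4  -0.18  1.59  0.08  1.15 -0.61]
gauge 0.81 [319.0, 245.0] 302 336 205 280
top c 319.3292682926829 263.0 [ 0.4923794  -0.35650404  0.18      ]
gauge_stand 0.61 [317.9, 197.5] 282 356 166 236
[ 0.49056144 -0.35751293  0.005     ]
t 8.93 [ 0.4896 -0.3567  0.2403] F [ 0.37 -0.3   0.63] w 1.003
shift [ 0.0011 -0.0002  0.1203] turn [-0.      0.     -0.0023]
```

Request:
{"name": "jog_arm", "arguments": {
  "motion": [
    [[0.0015, 0, 0.04, 0, 0, 0, -1], [0.0015, 0, 0.08, 0, 0, 0, -1], [0.0015, 0, 0.105, 0, 0, 0, -0.6], [0.0015, 0, 0.12, 0, 0, 0, -0.3], [0.0015, 0, 0.12, 0, 0, 0, 0.4], [0.0015, 0, 0.12, 0, 0, 0, 1], [0.0015, 0, 0.12, 0, 0, 0, 1], [0.0015, 0, 0.12, 0, 0, 0, 1], [0.0015, 0, 0.12, 0, 0, 0, 1], [0.0015, 0, 0.12, 0, 0, 0, 1]]
  ],
  "force": 25
}}

```text
clock: 9.77
position: [0.4911, -0.357, 0.1214]
ee_rot: [3.048, 0.755, 0.002]
force: [-1.0, -1.9, 0.3]
width: 0.472
gripper_force: 0.0
```

Request:
{"name": "jog_arm", "arguments": {
  "motion": [
    [[0, 0, 0, 0, 0, 0, 1], [0, 0, 0, 0, 0, 0, 1], [0, 0, 0, 0, 0, 0, 1], [0, 0, 0, 0, 0, 0, 1]]
  ]
}}

```text
clock: 10.1
position: [0.4906, -0.3567, 0.1203]
ee_rot: [3.049, 0.756, 0.0]
force: [0.3, 0.5, 1.4]
width: 0.213
gripper_force: 25.0
```

Request:
{"name": "jog_arm", "arguments": {
  "motion": [
    [[0, 0, -0.01, 0, 0, 0, 1], [0, 0, -0.03, 0, 0, 0, 1], [0, 0, -0.055, 0, 0, 0, 1], [0, 0, -0.08, 0, 0, 0, 1], [0, 0, -0.105, 0, 0, 0, 1], [0, 0, -0.13, 0, 0, 0, 1], [0, 0, -0.14, 0, 0, 0, 1], [0, 0, -0.14, 0, 0, 0, 1], [0, 0, -0.14, 0, 0, 0, 1], [0, 0, -0.14, 0, 0, 0, 1]]
  ]
}}

```text
clock: 10.93
position: [0.4898, -0.3563, 0.2585]
ee_rot: [-3.048, -0.755, 0.003]
force: [0.1, 0.8, -0.9]
width: 0.213
gripper_force: 25.0
```

```bash
python3 - <<'E'
from h import *
get_image("scene");r=silhouettes("gauge","scene");s=observe();print(s["clock"],s["position"],s["force"],s["width"]);m=r[0]["mask"];ys,xs=np.nonzero(m);print(r[0]["p"],ys.min(),ys.max(),xs[ys==ys.min()].mean(),xs[ys==ys.max()].mean())
p=s["position"];print(proj("scene",(p[0],p[1],.158)),proj("scene",(p[0],p[1],.320)))
E
python3 go.py .58 -.157 .26 -61.8
```

```text
11.0333 [ 0.48976782 -0.35626854  0.25841109] [-0.14186886 -0.02981931 -0.23535974] 0.21329547749128058
0.66 144 178 431.0 426.0
[425.36564567 179.40566321] [440.73477986 111.66224268]
t 11.03 [ 0.4898 -0.3563  0.2584] F [-0.14 -0.03 -0.24] w 0.213
shift [ 0.1728 -0.1341 -0.0015] turn [-0.0026  0.0015 -0.0064]
```

Request:
{"name": "jog_arm", "arguments": {
  "motion": [
    [[0.025, -0.019, 0, 0, 0, 0, 1], [0.05, -0.038, 0, 0, 0, 0, 1], [0.075, -0.058, 0, 0, 0, 0, 1], [0.1, -0.077, 0, 0, 0, 0, 1], [0.125, -0.096, 0, 0, 0, 0, 1], [0.15, -0.115, 0, 0, 0, 0, 1], [0.173, -0.134, 0, 0, 0, 0, 1], [0.173, -0.134, 0, 0, 0, 0, 1], [0.173, -0.134, 0, 0, 0, 0, 1], [0.173, -0.134, 0, 0, 0, 0, 1]]
  ]
}}

```text
clock: 11.87
position: [0.5804, -0.1579, 0.2592]
ee_rot: [-3.049, -0.756, 0.003]
force: [0.1, -0.6, -1.2]
width: 0.215
gripper_force: 25.0
```

Run:
```python
from h import *
get_image("scene");im=get_image("scene");s=observe();p=s["position"];print(s["clock"],p,R.from_rotvec(s["ee_rot"]).as_matrix()[:,2],s["force"],s["width"])
im2=get_image("wrist")
T=(p[0],p[1],p[2]+.0188-.12)
for n,P in(("tip",T),("ring",(.5803,-.1568,.1015)),("nose",(p[0],p[1],T[2]+.01)),("collar",(p[0],p[1],T[2]+.061))): print(n,proj("scene",P).round(1),proj("wrist",P).round(1))
a=cv2.resize(im[190:290,270:370],None,fx=6,fy=6,interpolation=cv2.INTER_CUBIC);save(a,"s6.png");save(im2,"w6.png")
```

```text
11.9667 [ 0.58026684 -0.15901545  0.25959898] [-1.30231375e-03 -5.81825532e-04 -9.99998983e-01] [-0.25541743 -0.68621631 -1.24292971] 0.2147047361493028
tip [327.5 213.5] [317.3 245.2]
ring [326.3 233.8] [315. 222.]
nose [327.5 209.8] [317.3 249.9]
collar [328.  190.2] [317. 281.]
```

View pics/s6.png

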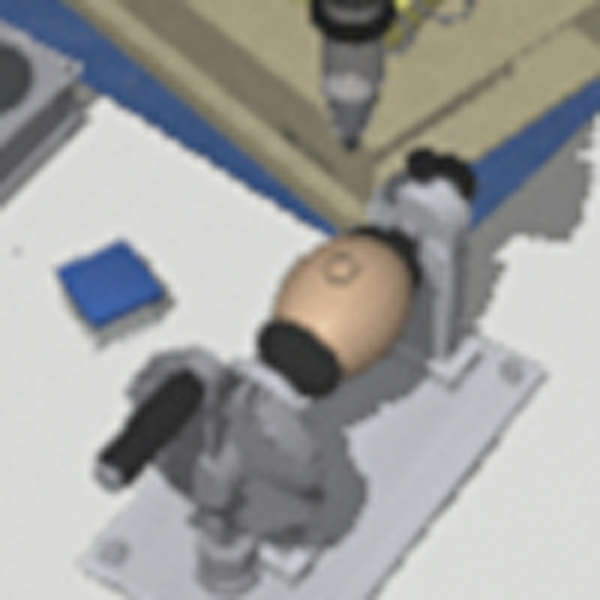

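```bash
cat > st.py <<'E'
from h import *
F=[];P=[]
for i in range(6):
    get_image("wrist");s=observe();F.append(s["force"]);P.append(s["position"])
print(s["clock"],"F",np.mean(F,0).round(2),np.std(F,0).round(2),"P",np.mean(P,0).round(4),np.std(P,0).round(4),"w",s["width"])
print("shift to ring",R.from_rotvec(s["ee_rot"]).inv().apply(np.array([.5803,-.1568,.2595])-np.mean(P,0)).round(4), "tilt",R.from_rotvec(s["ee_rot"]).as_matrix()[:,2].round(4))
E
python3 st.py
```

```text
12.3167 F [-0.14  0.06 -0.59] [0.25 0.33 0.29] P [ 0.5807 -0.1583  0.2602] [0.0001 0.0004 0.0001] w 0.2148342530875593
shift to ring [ 0.0004 -0.0015  0.0007] tilt [ 0.e+00 -1.e-04 -1.e+00]
```

Request:
{"name": "jog_arm", "arguments": {
  "motion": [
    [[0.0005, -0.0015, 0.01, 0, 0, 0, 1], [0.0005, -0.0015, 0.02, 0, 0, 0, 1], [0.0005, -0.0015, 0.03, 0, 0, 0, 1], [0.0005, -0.0015, 0.04, 0, 0, 0, 1], [0.0005, -0.0015, 0.047, 0, 0, 0, 1], [0.0005, -0.0015, 0.052, 0, 0, 0, 1], [0.0005, -0.0015, 0.052, 0, 0, 0, 1], [0.0005, -0.0015, 0.052, 0, 0, 0, 1], [0.0005, -0.0015, 0.052, 0, 0, 0, 1], [0.0005, -0.0015, 0.052, 0, 0, 0, 1]]
  ]
}}

```text
clock: 13.15
position: [0.5811, -0.1559, 0.2088]
ee_rot: [3.049, 0.755, 0.001]
force: [1.0, 0.1, -0.1]
width: 0.212
gripper_force: 25.0
```

```bash
python3 st.py
python3 - <<'E'
from h import *
im=get_image("scene");a=cv2.resize(im[190:250,290:370],None,fx=8,fy=8,interpolation=cv2.INTER_CUBIC);save(a,"s7.png")
p=observe()["position"];print(proj("scene",(p[0],p[1],p[2]-.1012)))
E
```

```text
13.45 F [ 0.3   0.07 -0.96] [0.44 0.35 0.61] P [ 0.5809 -0.1559  0.2086] [0.0001 0.     0.0001] w 0.2160988326874859
shift to ring [-0.001   0.0005 -0.0509] tilt [ 2.e-04 -1.e-04 -1.e+00]
[325.82150475 232.06546051]
```

View pics/s7.png

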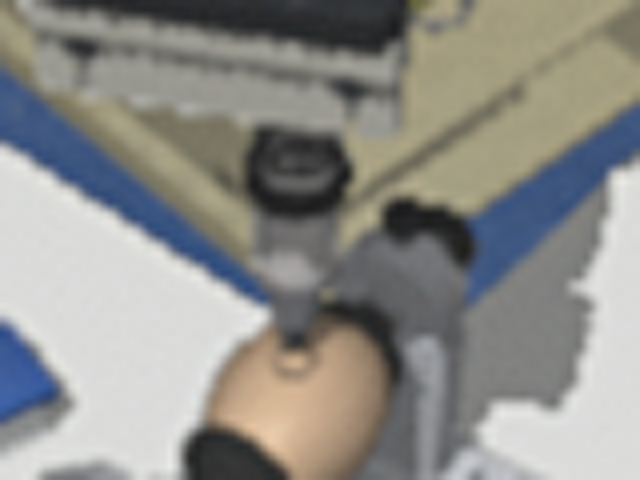

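Request:
{"name": "jog_arm", "arguments": {
  "motion": [
    [[-0.0007, 0.0003, 0.002, 0, 0, 0, 1], [-0.0007, 0.0003, 0.004, 0, 0, 0, 1], [-0.0007, 0.0003, 0.006, 0, 0, 0, 1], [-0.0007, 0.0003, 0.0075, 0, 0, 0, 1], [-0.0007, 0.0003, 0.0085, 0, 0, 0, 1], [-0.0007, 0.0003, 0.0085, 0, 0, 0, 1], [-0.0007, 0.0003, 0.0085, 0, 0, 0, 1]]
  ]
}}

```text
clock: 14.08
position: [0.5803, -0.1565, 0.1998]
ee_rot: [3.049, 0.755, 0.0]
force: [-0.5, 0.2, 0.3]
width: 0.216
gripper_force: 25.0
```

```bash
python3 st.py;python3 st.py
```

```text
14.3833 F [-0.33 -0.38  1.64] [0.43 0.34 0.71] P [ 0.5803 -0.1565  0.1999] [0. 0. 0.] w 0.2143234383382918
shift to ring [-0.0001  0.0003 -0.0596] tilt [ 1.e-04 -1.e-04 -1.e+00]
14.6833 F [ 0.19 -0.23  1.27] [0.5  0.51 0.56] P [ 0.5803 -0.1565  0.1998] [0. 0. 0.] w 0.21286273385836565
shift to ring [-0.0001  0.0003 -0.0597] tilt [ 1.e-04 -1.e-04 -1.e+00]
```

```bash
sed -i 's/range(6)/range(30)/' st.py; python3 st.py
python3 - <<'E'
from h import *
im=get_image("scene");a=cv2.resize(im[190:250,290:370],None,fx=8,fy=8,interpolation=cv2.INTER_CUBIC);save(a,"s8.png")
E
```

```text
16.1833 F [-0.06 -0.47  1.02] [0.51 0.46 0.54] P [ 0.5803 -0.1565  0.1998] [0. 0. 0.] w 0.21410019693403004
shift to ring [-0.0001  0.0003 -0.0597] tilt [ 0.e+00 -1.e-04 -1.e+00]
```

View pics/s8.png

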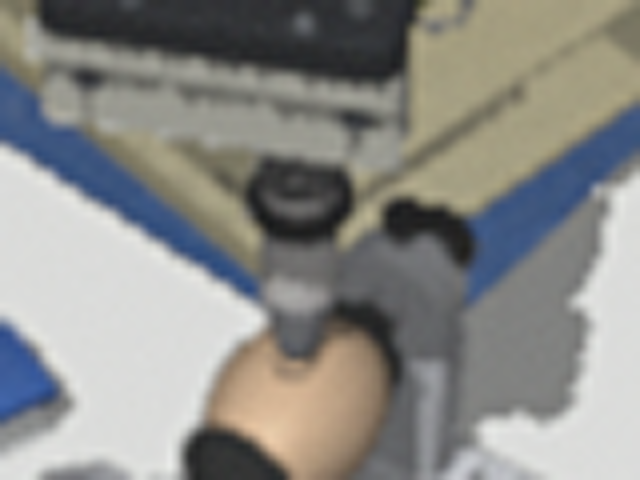

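```bash
python3 -c "
from cell import *
print(sign_off())"
```

```text
the job is handed in; nothing more can be done
None
```

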